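Seat a keyed guide bushing in a drill jig and swing the keeper over it

TASK

Fit the loose brass guide bushing into the pocket of the blue drill jig: set its shank in the ring, press only lightly and work the bushing round until its two keys drop into the keyways and the flange sits fully down on the ring. Let go of it, then swing the jig's keeper all the way shut by its red knob so that the tongue lies over the flange. Never force the bushing against the jig, and leave the two wire spools and the wool tin where they are.

Things in the scene. Friction and masses are not known exactly. Their poses are not given: they have to be found in the camera images.
- bushing: Loose brass guide bushing, 0.12 kg, 47 mm tall, at first upright on a white board 3 mm thick. Origin: centre of the shank's underside, z up. Round shank 26 mm diameter, z 0 to 17 mm, its foot tapered over 4 mm to 20 mm diameter; flange 44 mm diameter, z 17 to 22 mm; square head above. Soft: over 40 N against the jig, keys' sides included (turning with 0.6 N m), spoils it; 5 to 10 N down is enough.
- bushing_key (a point): Outer lower edge of one of the bushing's two like keys, ribs on the shank along the bushing's own +x and -x: each 6.5 mm wide, reaching 19 mm from the axis, from z = 10 to 17 mm above the shank's underside. A red dash on the flange lies above each. This point is at (19, 0, 10) mm from the bushing's origin.
- bushing_head (a point): Top centre of the bushing's square grip head, 47 mm above its origin. The head is 18 x 18 mm with its sides along the bushing's x and y, z = 22 to 47 mm; grip two facing sides from above.
- jig: Fixed drill jig: grey base plate 150 x 76 x 12 mm (43 mm behind to 107 mm ahead of the origin along x) with a blue block 64 x 64 mm on it, block top 30.5 mm above the worktop. Origin: on the worktop on the pocket's axis, z up; +x points from the pocket to the keeper's post 58 mm away. The steel ring in the block does not turn with the bushing.
- pocket (a point): Centre of the pocket's mouth, at the top of the steel ring, 32 mm above the worktop. Bore 29 mm diameter, 20 mm deep, loose; ring 47 mm outside. Keys off the keyways: the shank enters 10 mm and the keys ride on the ring (bushing origin 22 mm above the worktop). Keys in the keyways: it drops 7 mm more until the flange rests on the ring (origin at 15 mm).
- mark (a point): Red dash on the block, on the jig's -x side, 28 mm from the pocket's axis. The ring has two keyways, half a turn apart, 8 mm wide, reaching 21 mm from the axis, full depth. One lies somewhere 10 to 80 degrees (0.17 to 1.40 rad) anticlockwise of the dash, seen from above, about the pocket's axis: different each time, and no reading gives it.
- keeper (a joint): Swing keeper: steel bar 14 mm wide, 6 mm thick on an upright pivot; underside 2.5 mm above a seated flange, too low to pass over an unseated one. 0 rad: shut at its stop, tongue over the flange, knob on the jig's +x side. It grows anticlockwise from above as it opens; starts at 1.2 to 1.6 and stays where left (light friction, about 2 N at the knob).
- keeper_knob (a point): Top centre of the keeper's upright red round knob, 12 mm diameter, 30 mm tall above the bar (45.5 to 75.5 mm above the worktop), 32 mm from the pivot on the side away from the tongue.
- keeper_pivot (a point): Pivot axis of the keeper at the height of the bar's underside, 39.5 mm above the worktop.
- spool_blue: Bystander: blue wire spool, 70 mm, 36 mm tall, origin under its centre. Leave alone.
- spool_green: Bystander: green wire spool, 70 mm, 36 mm tall, origin under its centre. Leave alone.
- wool_tin: Bystander: round grey tin of brass wool, 62 mm diameter, 38 mm tall, origin under its centre. Leave alone.

How it is judged:
On the way:
1. the bushing is fully down in the pocket, keys in the keyways, upright, while the keeper is still open (z of bushing in the frame of jig between 0.012 and 0.0175 m and horizontal distance between bushing and pocket below 0.005 m and angle between bushing's own z axis and vertical below 0.08 rad and value of joint keeper above 0.8 rad), for 0.2 s.
At the end, for the whole second after the job is handed in: The bushing stands upright (within 0.08 rad) in the pocket, its origin 12 to 17.5 mm above the worktop (15 is fully home) and within 5 mm of the pocket's axis, at rest, and the keeper is shut to within 0.15 rad (z of bushing in the frame of jig between 0.012 and 0.0175 m and horizontal distance between bushing and pocket below 0.005 m and angle between bushing's own z axis and vertical below 0.08 rad and value of joint keeper below 0.15 rad and linear speed of bushing below 0.02 m/s); the robot touches nothing.
It fails at once if the bushing is pressed against the jig with more than 40 N (contact force between bushing and jig above 40 N).
It fails at once if a spool or the wool tin is moved by more than 20 mm (distance of any of spool_blue, spool_green, wool_tin from where it was at the start of the episode above 0.02 m).
It also fails if it takes over 72 s, if anything falls off the work surface, if the arm or the gripper's body presses on something with over 40 N, if the wrist force passes 120 N, or if a joint passes its speed limit or range.

ROBOT

A 7-joint arm with a two-finger parallel gripper is mounted at the origin on a cart in front of the work surface, level with it; the furniture and walls round the work are solid. World frame = base frame: x ahead of the robot, y to its left, z up, the work surface at z = 0. Lengths are in m, angles in rad, forces in N, time in s.
With the tool pointing down it reaches from about 0.425 to 0.925 m from the base axis. Payload 6.8 kg.
Tool frame: the origin (TCP) lies at the very end of the fingers, on their centre line; the grasp point (between the pads) lies 19 mm behind it; z points along the fingers, y is the line along which they close (so a half turn about z gives the same grasp; the last joint's range is limited). The gripper opens to 85 mm and grips with 20 to 120 N. Pads are 22 mm wide; open, the fingers measure 114 mm over their backs; the gripper's body (76 mm by 85 mm) begins 54 mm behind the grasp point. The pads swing forward as they close: fully open they stand 13 mm farther back than shut.
Start: joints at [-1.341, 0.477, 0.022, 1.555, -0.011, 1.109, -0.083], TCP at [0.224, 0.637, 0.231] pointing down, gripper open.
Joint ranges: [-2.96, 2.96], [-0.34, 2.1], [-1.41, 1.46], [0.24, 2.44], [-1.37, 4.51], [0.17, 1.92], [-2.96, 2.96]. Speed limits (rad/s): [2.39, 2.39, 3.14, 3.14, 3.14, 3.14, 3.14].

INTERFACE

Orientations are given as a unit quaternion [w, x, y, z].
In Python, from station import monitor, eyes, bot gives the robot as it stands.
- The arm moves only by the tool jog_arm, called after ">>>" by a JSON object that holds its "method" and its "body", one argument or row to a line. Schema: {"type":"object","properties":{"plan":{"type":"array","items":{"type":"array","items":{"type":"array","items":{"type":"number"},"minItems":5,"maxItems":5},"minItems":1,"maxItems":20},"minItems":1,"maxItems":1},"grip_n":{"type":"number"},"only":{"type":"string"},"quiet":{"type":"boolean"},"lines":{"type":"string"}},"required":["plan"],"additionalProperties":false}. plan is a list that holds a single list of rows (three levels of brackets), with 1 to 20 rows, each of 5 numbers: dx, dy, dz in m, then a turn about the tool's z in rad, then the opening from 0.0 (shut) to 1.0 (fully open); each row shifts and turns the commanded pose from where the row before left it, along the tool's axes as they then stand; what a row does not reach is not made up. A row lasts 1/10 s, in which the tool goes at most 0.05 m and 0.15 rad, less where a joint would pass 70% of its speed; a pose out of reach is approached as far as the arm can. The fingers move at their own pace and stop on an object; grip_n is the grip in N (left out, the last holds). Time passes only in rows, so rows that do not move let the fingers close. The tool returns the time, the measured TCP pose, the force, the opening and the grip force at its end. only (a regular expression) keeps the lines of the reply that match it, lines (a string "A,B") keeps lines A to B, and quiet returns only ok. Input that does not fit is refused with a message, and nothing moves.
- monitor.get_obs(): the state, without advancing time (a new reading comes with each control period).
- eyes.read_camera(name): name is "scene" or "side" or "wrist"; returns the picture (480x640x3 uint8, blue, green, red); there is no depth.
- eyes.camera_info(name): a dict with "vertical_fov" (degrees; the focal length in pixels is half the picture's height over the tangent of half this angle, whatever the lens; pixels are square), "cx", "cy" (the principal point, pixels), "view" (4x4, takes a point from world to camera coordinates); the wrist camera has in their place "hand_eye" (4x4, takes a point from camera to tool coordinates, whose origin is the TCP and whose axes are the flange's). Camera axes: x right, y up, looking along -z (the intrinsics and any distortion apply to the point x, -y, -z); pixel columns grow to the right and rows downward; lengths in m; the calibration is good to about 2 mm. A picture is of the moment at which its call begins: read the wrist's pose just before it. camera_info takes no time and is no camera call.
- bot.hand_in(): hands the job in; it is judged then, once.
The state is a dict: "t": time; "q": joint angles; "joint_vel": joint speeds; "joint_torque": joint torques, N m; "eef_pos": TCP position; "tool_rot": TCP orientation; "contact_force": force on the tool from outside, world axes, zero at the start; "torque": the same for the moment, N m; "gripper_width": opening from 0.0 (shut) to 1.0 (fully open); "grasp_force": force on a finger pad.
Only numpy, scipy, OpenCV 4.12 (cv2) and the standard library are available. Lean on these libraries where they do the work, as an engineer would, in place of code of your own. Each camera call takes 0.05 s, during which the arm holds its last target. There are 200 camera calls.

## Working session

There is one attempt and no reset: what is moved stays moved. The work goes in short steps, Python scripts to look and compute and a tool call to move; the robot and the scene stay as the last step left them, time stands still between calls to the robot, and variables do not carry over. Pictures are saved under pics/ and viewed, at most 10 in all, crops included, and the job is handed in when it is done.

```bash
mkdir -p pics; ls; python3 - <<'E'
from station import monitor, eyes, bot
import cv2,json
o=monitor.get_obs(); print(o)
for n in("scene","side","wrist"):
    print(n,eyes.camera_info(n)); cv2.imwrite(f"pics/{n}0.png",eyes.read_camera(n))
E
```

```text
pics
{'t': 0.0, 'q': array([-1.34110995,  0.47777049,  0.02234721,  1.5564599 , -0.01150421,
        1.10929173, -0.08314511]), 'joint_vel': array([ 0.00032158, -0.00052246,  0.00049534,  0.0003688 , -0.00094155,
        0.00043562,  0.00146137]), 'joint_torque': array([ 1.60735271e-04, -5.96444285e+01,  1.60823710e+00, -2.81199110e+01,
        1.24725714e-02,  9.12841293e-03,  1.42596471e-05]), 'eef_pos': array([0.22351549, 0.63629054, 0.23034215]), 'tool_rot': array([-8.55160044e-05,  1.68107151e-01,  9.85768317e-01, -8.96540548e-04]), 'contact_force': array([ 0.30925337,  0.05698657, -0.17664254]), 'torque': array([-0.01777463, -0.033511  , -0.02991485]), 'grasp_force': 0.0, 'gripper_width': 1.0009695120292383}
scene {'vertical_fov': 47.04612328494636, 'cx': 318.65376795272306, 'cy': 247.57735785437515, 'view': array([[-0.57598903, -0.81727886,  0.01708537,  0.34280692],
       [ 0.51746423, -0.34835108,  0.78158959, -0.30373887],
       [-0.63282494,  0.45902809,  0.62355898, -0.63608101],
       [ 0.        ,  0.        ,  0.        ,  1.        ]])}
side {'vertical_fov': 45.790
[... 161 characters left out ...]
    [ 1.98341253e-01,  4.72565968e-01,  8.58686295e-01,
        -2.09403731e-01],
       [-3.32009599e-01, -7.91903914e-01,  5.12501529e-01,
        -9.57020048e-01],
       [ 0.00000000e+00,  0.00000000e+00,  0.00000000e+00,
         1.00000000e+00]])}
wrist {'vertical_fov': 58.97277023947779, 'cx': 314.56459667371905, 'cy': 242.6520911401551, 'hand_eye': array([[-1.02109709e-03,  9.47203071e-01,  3.20632654e-01,
         8.20546148e-02],
       [ 9.99998812e-01,  1.33755667e-03, -7.66740094e-04,
         2.89927481e-04],
       [-1.15512292e-03,  3.20631490e-01, -9.47203311e-01,
        -1.40778952e-01],
       [ 0.00000000e+00,  0.00000000e+00,  0.00000000e+00,
         1.00000000e+00]])}
```

View pics/scene0.png

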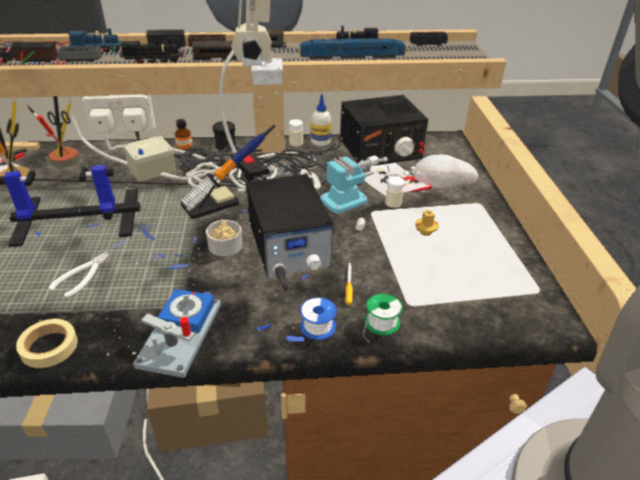

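View pics/side0.png

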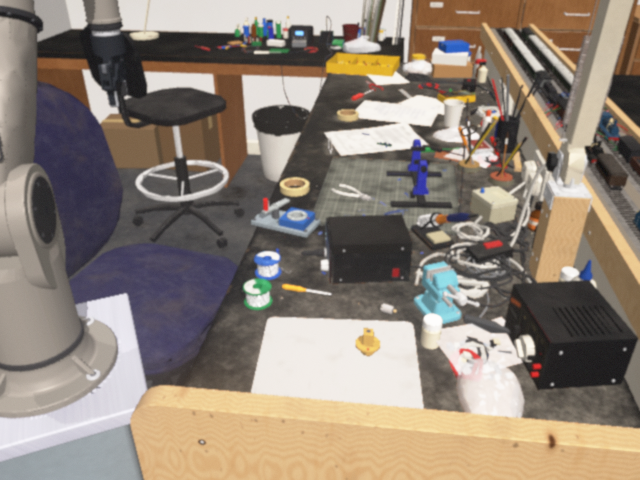

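The scene view shows the bushing's head top near (429,212), the jig ring (186,305) and the knob top (185,319). In the side view they are at (368,331), (297,215) and (266,199). The solder station stands between the bushing and the jig.

```bash
cat > h.py <<'E'
from station import monitor, eyes, bot
import numpy as np, cv2
from scipy.spatial.transform import Rotation as R
def Kf(c): 
    f=240/np.tan(np.radians(c["vertical_fov"])/2); return f,c["cx"],c["cy"]
def world2cam(n,o=None):
    c=eyes.camera_info(n)
    if n!="wrist": return c["view"]
    o=o or monitor.get_obs(); T=np.eye(4); T[:3,:3]=rot(o); T[:3,3]=o["eef_pos"]
    return np.linalg.inv(T@c["hand_eye"])
def rot(o):
    w,x,y,z=o["tool_rot"]; return R.from_quat([x,y,z,w]).as_matrix()
def P(n,V):
    f,cx,cy=Kf(eyes.camera_info(n))
    return np.array([[f,0,cx],[0,f,cy],[0,0,1]])@np.diag([1,-1,-1])@V[:3]
def tri(obs):  # list of (P,(u,v))
    A=[]
    for p,(u,v) in obs: A+= [u*p[2]-p[0], v*p[2]-p[1]]
    A=[a/np.linalg.norm(a[:3]) for a in A]; X=np.linalg.svd(np.array(A))[2][-1]; return X[:3]/X[3]
def onz(p,uv,z):  # pixel -> world at height z
    A=np.array([uv[0]*p[2]-p[0],uv[1]*p[2]-p[1]]); b=-A[:,3]-A[:,2]*z
    return np.append(np.linalg.solve(A[:,:2],b),z)
def proj(p,X): x=p@np.append(X,1); return x[:2]/x[2]
def tool(X,o=None): # world target of TCP -> delta in tool axes
    o=o or monitor.get_obs(); return rot(o).T@(np.array(X)-o["eef_pos"])
E
python3 - <<'E'
from h import *
np.set_printoptions(precision=4,suppress=True)
ps,pd=P("scene",world2cam("scene")),P("side",world2cam("side"))
for n,a,b in[("head",(429,212),(368,331)),("ring",(186,305),(297,215)),("knob",(185,319),(266,199)),("blue",(319,306),(268,256)),("green",(384,303),(257,286)),("tin",(224,232),None)]:
    if b:
        X=tri([(ps,a),(pd,b)]);print(n,X,np.hypot(*X[:2]),proj(ps,X)-a)
    else: print(n,onz(ps,a,.038))
o=monitor.get_obs();print(o["eef_pos"],rot(o))
for n,p,uv,z in[("solderbox1",ps,(247,185),.1),("solderbox2",ps,(330,225),.1)]: print(n,onz(p,uv,z))
print(tri([(ps,(273,241)),(pd,(329,230))]),tri([(ps,(325,224)),(pd,(330,236))]))
for z in(.047,.05): print(onz(ps,(429,212),z),onz(pd,(368,331),z))
E
```

```text
head [ 0.5101 -0.1869  0.0514] 0.5432644992048734 [-0.0463 -0.0663]
ring [0.5558 0.2762 0.0321] 0.6206846705752975 [-0.1474 -0.2372]
knob [0.4894 0.3024 0.0746] 0.5752552969050208 [-0.436  -0.6887]
blue [0.4321 0.1155 0.0419] 0.44728144157256305 [-0.1812 -0.2617]
green [0.3825 0.028  0.0387] 0.3835548537190065 [0.3813 0.4957]
tin [0.6809 0.1455 0.038 ]
[0.2236 0.6364 0.2306] [[-0.9435  0.3314 -0.0004]
 [ 0.3314  0.9435 -0.0013]
 [-0.0001 -0.0014 -1.    ]]
solderbox1 [0.7058 0.0805 0.1   ]
solderbox2 [0.5258 0.0285 0.1   ]
[0.5676 0.1118 0.0761] [0.5336 0.0361 0.1056]
[ 0.5141 -0.1917  0.047 ] [ 0.5128 -0.1821  0.047 ]
[ 0.5112 -0.1883  0.05  ] [ 0.5111 -0.1853  0.05  ]
```

>>> {"method": "jog_arm", "body": {
  "plan": [
    [[-0.0355,-0.019,0.0025,0,1],[-0.0355,-0.019,0.0025,0,1],[-0.0355,-0.019,0.0025,0,1],[-0.0355,-0.019,0.0025,0,1],[-0.0355,-0.019,0.0025,0,1],[-0.0355,-0.019,0.0025,0,1],[-0.0355,-0.019,0.0025,0,1],[-0.0355,-0.019,0.0025,0,1],[-0.0355,-0.019,0.0025,0,1],[-0.0355,-0.019,0.0025,0,1],[-0.0355,-0.019,0.0025,0,1],[-0.0355,-0.019,0.0025,0,1],[0,0,0,0,1],[0,0,0,0,1],[0,0,0,0,1]]
  ]
}}

```text
t: 1.65
eef_pos: [0.5491, 0.2818, 0.2011]
tool_rot: [-0.0, 0.167, 0.986, 0.0]
contact_force: [-0.6, 0.4, 0.2]
gripper_width: 0.995
grasp_force: 0.0
```

```bash
python3 - <<'E'
from h import *
o=monitor.get_obs(); im=eyes.read_camera("wrist"); cv2.imwrite("pics/w1.png",im); np.save("w1.npy",world2cam("wrist",o)); print(o["eef_pos"],rot(o).round(3))
E
```

```text
[0.54914095 0.28175323 0.20106908] [[-0.944  0.33  -0.001]
 [ 0.33   0.944  0.   ]
 [ 0.001  0.    -1.   ]]
```

View pics/w1.png

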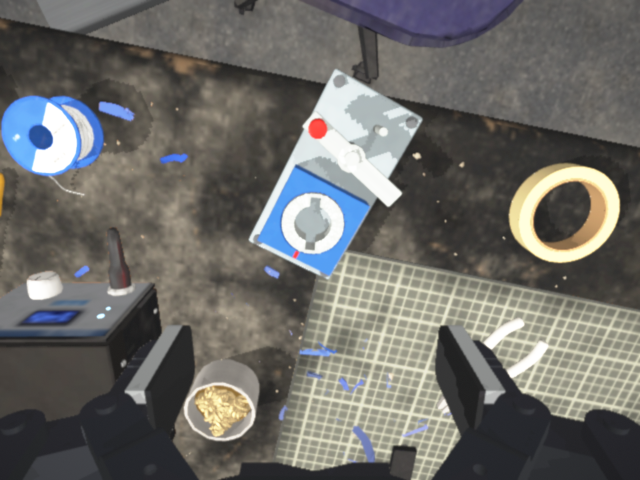

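The wrist view shows the ring at (313,222), mark (296,254), knob (318,128), pivot (350,156) and dark keyways at about (316,203) and (309,243). I'll rectify the ring and measure these precisely.

```bash
python3 - <<'E'
from h import *
np.set_printoptions(precision=4,suppress=True)
im=cv2.imread("pics/w1.png"); p=P("wrist",np.load("w1.npy")); ps,pd=P("scene",world2cam("scene")),P("side",world2cam("side"))
hsv=cv2.cvtColor(im,cv2.COLOR_BGR2HSV); red=(((hsv[...,0]<8)|(hsv[...,0]>172))&(hsv[...,1]>150)&(hsv[...,2]>90)).astype(np.uint8)
n,l,s,c=cv2.connectedComponentsWithStats(red)
for i in range(1,n):
    if s[i,4]>8: print(s[i],c[i])
print("ring",tri([(p,(313,222)),(ps,(186,305)),(pd,(297,215))]),onz(p,(313,222),.032))
print("knob",tri([(p,(318,128)),(ps,(185,319)),(pd,(266,199))]),onz(p,(318,128),.0755))
print("piv",onz(p,(350,156),.0455),"mark",onz(p,(296,254),.0305))
C=onz(p,(313,222),.032)
# rectified at ring top plane: 0.1 mm/px-> 70mm square at 8px/mm ; right=world x? use x right,y up
w=.035;src=np.array([proj(p,C+[sx*w,sy*w,0]) for sx,sy in[(-1,1),(1,1),(1,-1),(-1,-1)]],np.float32)
H=cv2.getPerspectiveTransform(src,np.array([[0,0],[560,0],[560,560],[0,560]],np.float32))
cv2.imwrite("pics/rect1.png",cv2.warpPerspective(im,H,(560,560),flags=cv2.INTER_CUBIC))
E
```

```text
[309 119  18  19 260] [317.4769 128.1769]
[294 252   4   6  15] [295.6    254.3333]
ring [0.5556 0.2775 0.0318] [0.5547 0.2792 0.032 ]
knob [0.489  0.304  0.0744] [0.4882 0.3059 0.0755]
piv [0.515  0.3202 0.0455] mark [0.5752 0.2579 0.0305]
```

View pics/rect1.png

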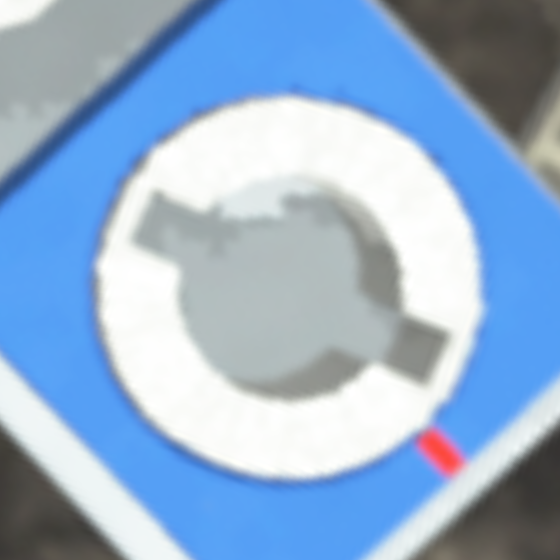

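The rectified view shows the ring centre at (289.5,287.5) and the keyways on a line from (145,218) to (440,359). That puts the keyway axis at about -25.5° world, about 22° anticlockwise of the mark. The jig's +x is at about 133°. Next I look at the bushing.

>>> {"method": "jog_arm", "body": {
  "plan": [
    [[-0.0099,-0.0379,0,0,1],[-0.0099,-0.0379,0,0,1],[-0.0099,-0.0379,0,0,1],[-0.0099,-0.0379,0,0,1],[-0.0099,-0.0379,0,0,1],[-0.0099,-0.0379,0,0,1],[-0.0099,-0.0379,0,0,1],[-0.0099,-0.0379,0,0,1],[-0.0099,-0.0379,0,0,1],[-0.0099,-0.0379,0,0,1],[-0.0099,-0.0379,0,0,1],[-0.0099,-0.0379,0,0,1],[0,0,0,0,1],[0,0,0,0,1],[0,0,0,0,1]]
  ]
}}

```text
t: 3.2
eef_pos: [0.5119, -0.1857, 0.2012]
tool_rot: [-0.0, 0.167, 0.986, 0.0]
contact_force: [0.6, 0.1, 0.0]
gripper_width: 1.0
grasp_force: 0.0
```

```bash
python3 - <<'E'
from h import *
o=monitor.get_obs(); im=eyes.read_camera("wrist"); V=world2cam("wrist",o); np.save("w2.npy",V); p=P("wrist",V)
cv2.imwrite("pics/w2.png",im)
C=np.array([.5105,-.187,.05]);u,v=proj(p,C).round().astype(int);print(u,v,o["eef_pos"],rot(o).round(3))
x0,y0=max(u-60,0),max(v-60,0);print(x0,y0)
cv2.imwrite("pics/w2c.png",cv2.resize(im[y0:y0+120,x0:x0+120],None,fx=5,fy=5,interpolation=cv2.INTER_CUBIC))
E
```

```text
311 219 [ 0.51192298 -0.18566004  0.20119576] [[-0.945  0.328 -0.   ]
 [ 0.328  0.945  0.001]
 [ 0.     0.001 -1.   ]]
251 159
```

View pics/w2c.png

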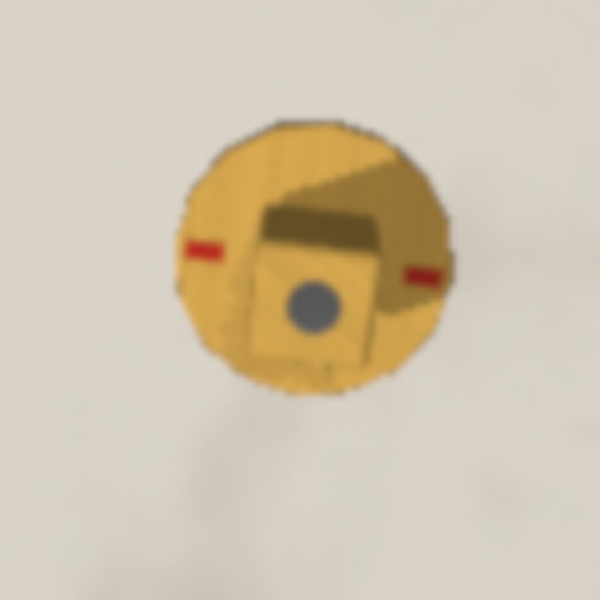

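The crop shows the head top centre at about pixel (313.4,219.4), and the dashes at about (292,209.2) and (335.6,214.4).

```bash
python3 - <<'E'
from h import *
np.set_printoptions(precision=4,suppress=True)
p=P("wrist",np.load("w2.npy")); ps,pd=P("scene",world2cam("scene")),P("side",world2cam("side"))
print("head tri",tri([(p,(313.4,219.4)),(ps,(429,212)),(pd,(368,331))]),"wrist@50",onz(p,(313.4,219.4),.05))
a,b=onz(p,(292,209.2),.025),onz(p,(335.6,214.4),.025); d=b-a
print("dashes mid",(a+b)/2,np.linalg.norm(d),np.degrees(np.arctan2(d[1],d[0])))
c=[onz(p,(251+x/5-.4,159+y/5-.4),.05) for x,y in[(257,240),(380,254),(369,365),(250,355)]]
for i in range(4): d=c[(i+1)%4]-c[i]; print(np.linalg.norm(d),np.degrees(np.arctan2(d[1],d[0])))
print(np.mean(c,0))
o=monitor.get_obs(); print(o["q"],np.degrees(np.arctan2(*rot(o)[[1,0],1])))
E
```

```text
head tri [ 0.5104 -0.1862  0.0512] wrist@50 [ 0.5111 -0.1855  0.05  ]
dashes mid [ 0.5121 -0.1855  0.025 ] 0.033802900285564666 63.72996734471483
0.017504843816345685 64.06778338412106
0.016498045514314663 -24.222239338705187
0.017184578965075435 -114.2921681929255
0.017002293557218995 156.8308497238755
[ 0.5111 -0.1855  0.05  ]
[-0.0439  0.3034  0.3391  1.9191 -0.1245  0.9395  1.5911] 70.84825662191307
```

>>> {"method": "jog_arm", "body": {
  "plan": [
    [[0.0006,0,0.033,0.12,1],[0,0,0.04,0,0.7],[0,0,0.04,0,0.6],[0,0,0.03,0,0.5],[0,0,0.02,0,0.5],[0,0,0.01,0,0.5],[0,0,0,0,0.5],[0,0,0,0,0.5],[0,0,0,0,0.4],[0,0,0,0,0.3],[0,0,0,0,0.2],[0,0,0,0,0.1],[0,0,0,0,0],[0,0,0,0,0],[0,0,0,0,0],[0,0,0,0,0]]
  ],
  "grip_n": 40
}}

```text
t: 4.85
eef_pos: [0.5115, -0.1878, 0.0293]
tool_rot: [0.001, 0.227, 0.974, 0.0]
contact_force: [-1.4, -0.1, 6.2]
gripper_width: 0.201
grasp_force: 38.9
```

>>> {"method": "jog_arm", "body": {
  "plan": [
    [[0,0,-0.02,0,0],[0,0,-0.04,0,0],[0,0,-0.04,0.12,0],[0,0,-0.04,0.144,0],[0,0,-0.03,0.144,0],[0,0,0,0.144,0],[0,0,0,0.144,0],[0,0,0,0.144,0],[0,0,0,0.144,0],[0,0,0,0.144,0],[0,0,0,0.144,0],[0,0,0,0.144,0],[0,0,0,0.144,0],[0,0,0,0,0],[0,0,0,0,0]]
  ]
}}

```text
t: 6.35
eef_pos: [0.5107, -0.1876, 0.1983]
tool_rot: [-0.0, 0.845, 0.534, -0.0]
contact_force: [0.1, -0.2, -1.8]
gripper_width: 0.199
grasp_force: 39.6
```

```bash
python3 - <<'E'
from h import *
np.set_printoptions(precision=4,suppress=True)
o=monitor.get_obs();print(tool([.5559,.278,o["eef_pos"][2]]),np.degrees(np.arctan2(*rot(o)[[1,0],1])),o["q"])
E
```

```text
[ 0.44   -0.1587  0.    ] -25.387248295962117 [-0.3506  0.3644  0.7423  1.9414 -0.301   0.9484  0.094 ]
```

>>> {"method": "jog_arm", "body": {
  "plan": [
    [[0.0367,-0.0132,0,0,0],[0.0367,-0.0132,0,0,0],[0.0367,-0.0132,0,0,0],[0.0367,-0.0132,0,0,0],[0.0367,-0.0132,0,0,0],[0.0367,-0.0132,0,0,0],[0.0367,-0.0132,0,0,0],[0.0367,-0.0132,0,0,0],[0.0367,-0.0132,0,0,0],[0.0367,-0.0132,0,0,0],[0.0367,-0.0132,0,0,0],[0.0367,-0.0132,0,0,0],[0,0,0,0,0],[0,0,0,0,0],[0,0,0,0,0]]
  ]
}}

```text
t: 7.85
eef_pos: [0.5585, 0.2762, 0.1983]
tool_rot: [0.0, 0.846, 0.533, -0.0]
contact_force: [-0.1, 0.1, -1.7]
gripper_width: 0.201
grasp_force: 39.5
```

```bash
python3 - <<'E'
from h import *
np.set_printoptions(precision=4,suppress=True)
o=monitor.get_obs();im=eyes.read_camera("wrist");cv2.imwrite("pics/w3.png",im)
print(tool([.5559,.278,o["eef_pos"][2]]),np.degrees(np.arctan2(*rot(o)[[1,0],1])),o["q"])
p=P("wrist",world2cam("wrist",o));print(proj(p,[.5559,.278,.032]),proj(p,o["eef_pos"]))
E
```

```text
[ 0.0007 -0.0033  0.0001] -25.627384290487633 [-1.0159  0.4839  0.6274  1.7508 -0.3268  1.0138 -0.7151]
[309.9067 215.7373] [313.6744 331.7142]
```

View pics/w3.png

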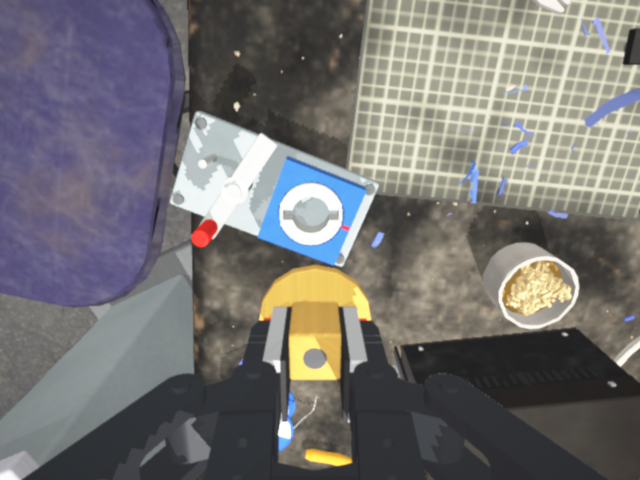

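The view shows the ring at about (311,214), with the keyways nearly horizontal (287 and 335, row 214). The held bushing's head top is at (315,357), with its dashes left and right in line with the keyways. I'll fit these precisely.

```bash
python3 - <<'E'
from h import *
np.set_printoptions(precision=4,suppress=True)
o=monitor.get_obs();p=P("wrist",world2cam("wrist",o));im=cv2.imread("pics/w3.png")
Rt=rot(o)
C=np.array([.5559,.278,.032]);w=.03
def rect(im,p,ax,ay,s=10):
    src=np.array([proj(p,C+sx*w*ax+sy*w*ay) for sx,sy in[(-1,1),(1,1),(1,-1),(-1,-1)]],np.float32);n=int(2*w*1000*s)
    return cv2.warpPerspective(im,cv2.getPerspectiveTransform(src,np.array([[0,0],[n,0],[n,n],[0,n]],np.float32)),(n,n),flags=cv2.INTER_CUBIC)
ex,ey=np.eye(3)[:2]
out=[]
for f,pp in(("w1",P("wrist",np.load("w1.npy"))),("w3",p)):
    r=rect(cv2.imread(f"pics/{f}.png"),pp,ex,ey); h=cv2.cvtColor(r,cv2.COLOR_BGR2HSV)
    blue=(h[...,1]>100)&(h[...,0]>95)&(h[...,0]<125)
    m=(~blue).astype(np.uint8); n,l,s,c=cv2.connectedComponentsWithStats(m); k=l[300,300] 
    ring=(l==k).astype(np.uint8); ring=cv2.morphologyEx(ring,cv2.MORPH_OPEN,np.ones((25,25)))
    cn=max(cv2.findContours(ring,0,1)[0],key=cv2.contourArea);(x,y),rad=cv2.minEnclosingCircle(cn);e=cv2.fitEllipse(cn)
    cx,cy=e[0]; print(f,(x,y),rad,e, "centre",C[:2]+np.array([cx-300,300-cy])/1e4)
    # keyway: sample annulus r=17..20mm gray vs angle
    g=cv2.cvtColor(r,cv2.COLOR_BGR2GRAY); th=np.radians(np.arange(0,360,1))
    v=np.mean([cv2.remap(g,(cx+q*10*np.cos(th)).astype(np.float32)[None],(cy-q*10*np.sin(th)).astype(np.float32)[None],1)[0] for q in(17,18,19)],0)
    dk=v<np.percentile(v,60)-40; print(np.where(dk)[0])
for z in(-.019,-.022): print("head",Rt.T@(onz(p,(315,357),o["eef_pos"][2]-z)-o["eef_pos"]))
E
```

```text
w1 (363.7630615234375, 359.7030029296875) 335.55853271484375 ((323.2383117675781, 322.75732421875), (457.7898864746094, 617.6632080078125), 134.0788116455078) centre [0.5582 0.2757]
[138 139 140 141 142 143 144 145 146 147 148 149 150 151 152 153 154 155
 156 157 158 159 160 161 329 330 331 332 335 337 338 339 340 341 342 343
 344 345 346 347 348 349 350]
w3 (370.5, 357.0) 332.83074951171875 ((333.5898132324219, 319.24664306640625), (462.61737060546875, 608.8251342773438), 137.23585510253906) centre [0.5593 0.2761]
[140 141 142 143 144 145 146 147 148 149 150 151 152 153 154 155 156 157
 158 159 160 161 162 163]
head [ 0.0016  0.0005 -0.019 ]
head [ 0.0036  0.0005 -0.022 ]
```

```bash
python3 - <<'E'
from h import *
np.set_printoptions(precision=4,suppress=True)
o=monitor.get_obs();C=np.array([.5559,.278,.032]);w=.03;ex,ey=np.eye(3)[:2]
for f,pp in(("w1",P("wrist",np.load("w1.npy"))),("w3",P("wrist",world2cam("wrist",o)))):
    src=np.array([proj(pp,C+sx*w*ex+sy*w*ey) for sx,sy in[(-1,1),(1,1),(1,-1),(-1,-1)]],np.float32)
    r=cv2.warpPerspective(cv2.imread(f"pics/{f}.png"),cv2.getPerspectiveTransform(src,np.array([[0,0],[600,0],[600,600],[0,600]],np.float32)),(600,600),flags=cv2.INTER_CUBIC)
    h=cv2.cvtColor(r,cv2.COLOR_BGR2HSV); m=((h[...,1]<60)&(h[...,2]>205)).astype(np.uint8)
    yy,xx=np.mgrid[:600,:600]; m[np.hypot(xx-300,yy-300)>270]=0
    n,l,s,c=cv2.connectedComponentsWithStats(m); k=1+np.argmax(s[1:,4])
    cn=np.vstack(cv2.findContours((l==k).astype(np.uint8),0,1)[0]); e=cv2.fitEllipse(cv2.convexHull(cn)); cx,cy=e[0]
    print(f,s[k],e,"centre",C[:2]+np.array([cx-300,300-cy])/1e4)
    g=cv2.cvtColor(r,cv2.COLOR_BGR2GRAY); th=np.radians(np.arange(0,360,1))
    v=np.mean([cv2.remap(g,(cx+q*10*np.cos(th)).astype(np.float32)[None],(cy-q*10*np.sin(th)).astype(np.float32)[None],1)[0] for q in(17,18,19)],0)
    dk=np.where(v<(np.percentile(v,80)+v.min())/2)[0]; print(dk)
    A,B=dk[dk<240],dk[dk>=240]; print(A.mean(),B.mean())
E
```

```text
w1 [    57     58    484    479 111674] ((299.64703369140625, 297.3050537109375), (475.6099853515625, 482.2391662597656), 127.416748046875) centre [0.5559 0.2783]
[144 145 146 147 148 149 150 151 152 153 154 155 156 157 158 159 160 161
 162 163 164 323 324 325 326 327 328 329 330 331 332 333 334 335 336 337
 338 339 340 341 342 343 344 345]
154.0 334.0
w3 [    67     53    485    483 115109] ((310.07122802734375, 294.25543212890625), (481.5805969238281, 482.3071594238281), 157.87144470214844) centre [0.5569 0.2786]
[145 146 147 148 149 150 151 152 153 154 155 156 157 158 159 160 161 162
 163 164 165 166 322 323 324 325 326 327 328 329 330 331 332 333 334 335
 336 337 338 339 340 341 342]
155.5 332.0
```

>>> {"method": "jog_arm", "body": {
  "plan": [
    [[0,-0.003,0.03,0,0],[0,0,0.035,0,0],[0,0,0.035,0,0],[0,0,0.025,0,0],[0,0,0.008,0,0],[0,0,0,0,0],[0,0,0,0,0],[0,0,0.002,0,0],[0,0,0.002,0,0],[0,0,0.002,0,0],[0,0,0,0,0]]
  ]
}}

```text
t: 9.0
eef_pos: [0.5556, 0.2793, 0.0593]
tool_rot: [-0.0, 0.846, 0.533, -0.0]
contact_force: [-0.1, 0.2, -1.1]
gripper_width: 0.201
grasp_force: 39.5
```

```bash
python3 - <<'E'
from h import *
np.set_printoptions(precision=4,suppress=True)
o=monitor.get_obs();im=eyes.read_camera("wrist");cv2.imwrite("pics/w4.png",im)
print(o["torque"],tool([.5558,.277,o["eef_pos"][2]]),np.degrees(np.arctan2(*rot(o)[[1,0],1])))
E
```

```text
[ 0.0425  0.0171 -0.0249] [-0.0019  0.0012  0.    ] -25.597716188288032
```

View pics/w4.png

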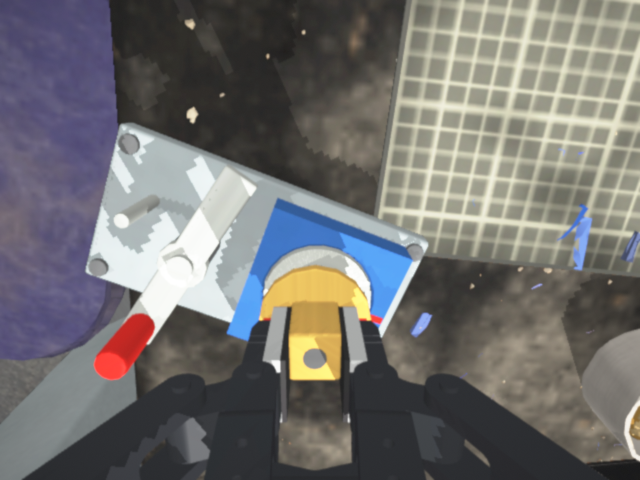

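The bushing is just above the ring and roughly concentric: flange at about (315,300), ring at about (318,285). I'll make a small correction and lower gently.

>>> {"method": "jog_arm", "body": {
  "plan": [
    [[-0.0015,0.001,0,0,0],[0,0,0.0015,0,0],[0,0,0.0015,0,0],[0,0,0.0015,0,0],[0,0,0.0015,0,0],[0,0,0,0,0]]
  ]
}}

```text
t: 9.65
eef_pos: [0.5557, 0.2773, 0.053]
tool_rot: [-0.0, 0.846, 0.533, -0.0]
contact_force: [0.5, 0.3, -1.7]
gripper_width: 0.199
grasp_force: 39.5
```

>>> {"method": "jog_arm", "body": {
  "plan": [
    [[0,0,0.0015,0,0],[0,0,0.0015,0,0],[0,0,0.001,0,0],[0,0,0,0,0]]
  ]
}}

```text
t: 10.05
eef_pos: [0.5558, 0.2774, 0.0491]
tool_rot: [-0.0, 0.846, 0.533, -0.0]
contact_force: [-1.3, 0.2, -2.1]
gripper_width: 0.205
grasp_force: 39.5
```

>>> {"method": "jog_arm", "body": {
  "plan": [
    [[0,0,0.001,0,0],[0,0,0.001,0,0],[0,0,0,0,0]]
  ]
}}

```text
t: 10.35
eef_pos: [0.5558, 0.2774, 0.0472]
tool_rot: [-0.0, 0.846, 0.533, -0.0]
contact_force: [0.9, -0.1, -1.0]
gripper_width: 0.201
grasp_force: 39.5
```

>>> {"method": "jog_arm", "body": {
  "plan": [
    [[0,0,0.001,0,0],[0,0,0,0,0]]
  ]
}}

```text
t: 10.55
eef_pos: [0.5559, 0.2774, 0.0462]
tool_rot: [-0.0, 0.846, 0.533, -0.0]
contact_force: [-0.0, -0.1, -1.5]
gripper_width: 0.203
grasp_force: 39.5
```

>>> {"method": "jog_arm", "body": {
  "plan": [
    [[0,0,0.001,0,0],[0,0,0.001,0,0],[0,0,0,0,0]]
  ]
}}

```text
t: 10.85
eef_pos: [0.5558, 0.2774, 0.0441]
tool_rot: [-0.0, 0.846, 0.533, -0.0]
contact_force: [0.4, 0.1, -1.0]
gripper_width: 0.198
grasp_force: 39.5
```

>>> {"method": "jog_arm", "body": {
  "plan": [
    [[0,0,0.001,0,0],[0,0,0.001,0,0],[0,0,0,0,0]]
  ]
}}

```text
t: 11.15
eef_pos: [0.5558, 0.2774, 0.0421]
tool_rot: [-0.0, 0.846, 0.533, -0.0]
contact_force: [-0.2, -0.2, -1.3]
gripper_width: 0.202
grasp_force: 39.5
```

>>> {"method": "jog_arm", "body": {
  "plan": [
    [[0,0,0.001,0,0],[0,0,0,0,0]]
  ]
}}

```text
t: 11.35
eef_pos: [0.5559, 0.2774, 0.0412]
tool_rot: [-0.0, 0.846, 0.533, -0.0]
contact_force: [-0.3, -0.0, -2.0]
gripper_width: 0.2
grasp_force: 39.5
```

>>> {"method": "jog_arm", "body": {
  "plan": [
    [[0,0,0.001,0,0],[0,0,0,0,0]]
  ]
}}

```text
t: 11.55
eef_pos: [0.556, 0.2774, 0.041]
tool_rot: [-0.0, 0.846, 0.533, -0.0]
contact_force: [-2.3, -1.3, 5.6]
gripper_width: 0.2
grasp_force: 40.4
```

>>> {"method": "jog_arm", "body": {
  "plan": [
    [[0,0,0.0005,0,0],[0,0,0,0,0]]
  ]
}}

```text
t: 11.75
eef_pos: [0.556, 0.2774, 0.0409]
tool_rot: [-0.0, 0.846, 0.533, 0.0]
contact_force: [-3.8, -1.2, 8.4]
gripper_width: 0.204
grasp_force: 41.1
```

Contact at TCP z 0.041, where a seated bushing should be. I'll ease off, release, back away and look.

>>> {"method": "jog_arm", "body": {
  "plan": [
    [[0,0,-0.001,0,0],[0,0,0,0,0.1],[0,0,0,0,0.3],[0,0,0,0,0.45],[0,0,0,0,0.45],[0,0,0,0,0.45],[0,0,0,0,0.45],[0,0,-0.01,0,0.45],[0,0,-0.03,0,0.45],[0,0,-0.04,0,0.45],[0,0,-0.04,0,0.45],[0,0,-0.02,0,0.45],[0,0,0,0,0.45],[0,0,0,0,0.45]]
  ]
}}

```text
t: 13.15
eef_pos: [0.5559, 0.2775, 0.1813]
tool_rot: [-0.0, 0.846, 0.533, 0.0]
contact_force: [0.6, 0.3, -0.1]
gripper_width: 0.45
grasp_force: 0.0
```

```bash
python3 - <<'E'
from h import *
np.set_printoptions(precision=4,suppress=True)
o=monitor.get_obs();im=eyes.read_camera("wrist");cv2.imwrite("pics/w5.png",im);V=world2cam("wrist",o);np.save("w5.npy",V);p=P("wrist",V)
u,v=proj(p,[.54,.29,.045]).astype(int);x0,y0=max(u-100,0),max(v-75,0);print(x0,y0,proj(p,[.5564,.2784,.062]),proj(p,[.5564,.2784,.037]))
cv2.imwrite("pics/w5c.png",cv2.resize(im[y0:y0+150,x0:x0+200],None,fx=4,fy=4,interpolation=cv2.INTER_CUBIC))
E
```

```text
184 147 [314.1671 234.2581] [314.1906 223.5325]
```

View pics/w5c.png

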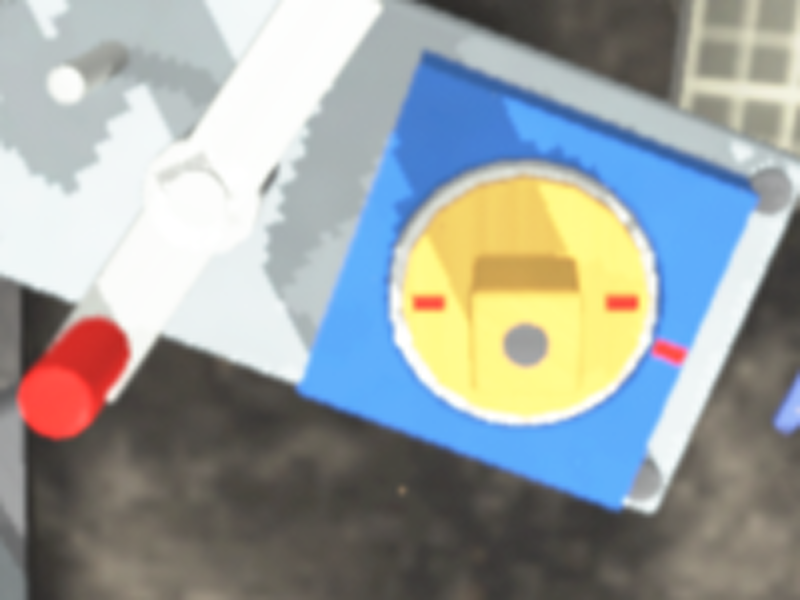

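The bushing is seated: the flange is concentric with the ring and the dashes are level. The knob top is at pixel (198.2,247.5), the pivot cap at (232.2,197) and a stop pin at about (200.5,168).

```bash
python3 - <<'E'
from h import *
np.set_printoptions(precision=4,suppress=True)
p5=P("wrist",np.load("w5.npy"));p1=P("wrist",np.load("w1.npy"));ps,pd=P("scene",world2cam("scene")),P("side",world2cam("side"))
k=tri([(p5,(198.2,247.5)),(p1,(317.5,128.2)),(ps,(185,319)),(pd,(266,199))]);print("knob",k,onz(p5,(198.2,247.5),.0755))
pv=tri([(p5,(232.2,197)),(p1,(350,156))]);print("pivot",pv,onz(p5,(232.2,197),.05),onz(p1,(350,156),.05))
print("pin",tri([(p5,(200.5,168)),(p1,(380.5,131))]))
h=tri([(p5,(315.3,232.8)),(p1,(1,1))]) if 0 else onz(p5,(315.3,232.8),.062);print("head",h)
C=np.array([.5564,.2784]);pc=(onz(p5,(232.2,197),.05)+onz(p1,(350,156),.05))[:2]/2
jx=np.degrees(np.arctan2(*(pc-C)[::-1]));d=k[:2]-pc;fi=np.degrees(np.arctan2(d[1],d[0]))%360
print("jx",jx,np.linalg.norm(pc-C),"knob ang",fi,np.linalg.norm(d),"keeper",np.radians(fi-jx))
for a in np.arange(jx,fi+1,10): print(a.round(1),pc+.032*np.array([np.cos(np.radians(a)),np.sin(np.radians(a))]))
E
```

```text
knob [0.4892 0.3042 0.0741] [0.4902 0.3054 0.0755]
pivot [0.5155 0.3203 0.0423] [0.5176 0.3212 0.05  ] [0.5143 0.3201 0.05  ]
pin [0.5062 0.3458 0.0417]
head [0.5575 0.279  0.062 ]
jx 133.7759388459363 0.05845885951708602 knob ang 211.48529206232215 0.03133482156447112 keeper 1.3562840732211783
133.8 [0.4938 0.3437]
143.8 [0.4901 0.3395]
153.8 [0.4872 0.3348]
163.8 [0.4852 0.3296]
173.8 [0.4841 0.3241]
183.8 [0.484  0.3185]
193.8 [0.4849 0.313 ]
203.8 [0.4867 0.3077]
```

>>> {"method": "jog_arm", "body": {
  "plan": [
    [[0,0,0,0.14,0.4],[0,0,0,0.14,0.4],[0,0,0,0.14,0.4],[0,0,0,0.14,0.35],[0,0,0,0.14,0.35],[0,0,0,0.14,0.35],[0,0,0,0.14,0.35],[0,0,0,0.14,0.35],[0,0,0,0.14,0.35],[0,0,0,0,0.35],[0,0,0,0,0.35]]
  ]
}}

```text
t: 14.3
eef_pos: [0.5554, 0.2772, 0.1797]
tool_rot: [0.001, 0.998, -0.066, -0.001]
contact_force: [0.1, -0.5, -0.3]
gripper_width: 0.347
grasp_force: 0.0
```

```bash
python3 - <<'E'
from h import *
np.set_printoptions(precision=4,suppress=True)
o=monitor.get_obs();print(tool([.4895,.3045,.052]),rot(o),o["q"])
E
```

```text
[-0.0688 -0.0186  0.1278] [[ 0.9912 -0.1322 -0.0013]
 [-0.1322 -0.9912 -0.0016]
 [-0.0011  0.0017 -1.    ]] [-1.2116  0.6135  0.9423  1.7837 -0.5675  1.0444 -1.76  ]
```

>>> {"method": "jog_arm", "body": {
  "plan": [
    [[-0.035,-0.0093,0,0,0.35],[-0.0338,-0.0093,0.01,0,0.35],[0,0,0.035,0,0.35],[0,0,0,0,0.35],[0,0,0,0,0.35]]
  ]
}}

```text
t: 14.8
eef_pos: [0.4906, 0.3043, 0.136]
tool_rot: [0.001, 0.998, -0.068, -0.0]
contact_force: [-0.9, -0.4, -0.7]
gripper_width: 0.352
grasp_force: 0.0
```

```bash
python3 - <<'E'
from h import *
np.set_printoptions(precision=4,suppress=True)
o=monitor.get_obs();im=eyes.read_camera("wrist");cv2.imwrite("pics/w6.png",im);print(tool([.4895,.3045,.054]))
E
```

```text
[-0.0022  0.0001  0.0828]
```

View pics/w6.png

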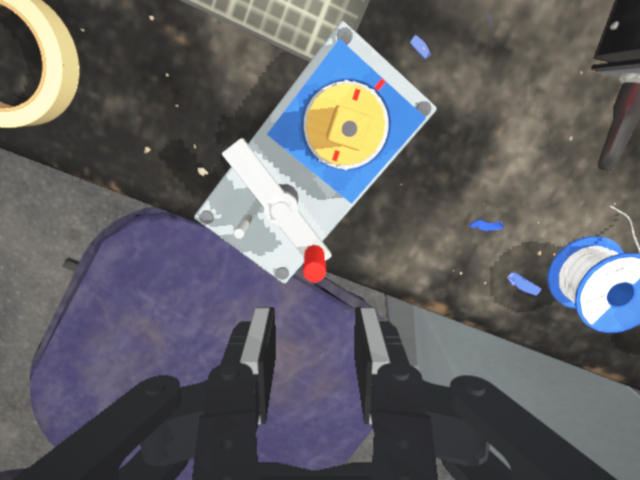

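The knob at (315,270) is centred between the fingers. I'll descend around it.

>>> {"method": "jog_arm", "body": {
  "plan": [
    [[-0.002,0,0.03,0,0.35],[0,0,0.03,0,0.35],[0,0,0.015,0,0.35],[0,0,0.007,0,0.35],[0,0,0,0,0.35],[0,0,0,0,0.3],[0,0,0,0,0.25],[0,0,0,0,0.25]]
  ]
}}

```text
t: 15.65
eef_pos: [0.4888, 0.3058, 0.0547]
tool_rot: [-0.001, 0.998, -0.068, 0.001]
contact_force: [1.5, -1.0, -0.7]
gripper_width: 0.251
grasp_force: 0.0
```

```bash
python3 - <<'E'
from h import *
np.set_printoptions(precision=4,suppress=True)
o=monitor.get_obs()
for q in([.4867,.3077,.054],[.484,.3185,.054],[.4852,.3296,.054],[.4901,.3395,.054],[.4938,.3437,.054]):print(tool(q))
E
```

```text
[-0.0024 -0.0016  0.0007]
[-0.0065 -0.0119  0.0007]
[-0.0068 -0.0231  0.0007]
[-0.0033 -0.0336  0.0007]
[-0.0002 -0.0382  0.0007]
```

>>> {"method": "jog_arm", "body": {
  "plan": [
    [[-0.0024,-0.003,0,0,0.25],[-0.002,-0.004,0,0,0.25],[-0.002,-0.005,0,0,0.25],[-0.0005,-0.005,0,0,0.25],[0,-0.005,0,0,0.25],[0,-0.004,0,0,0.25],[0.0015,-0.004,0,0,0.25],[0.002,-0.004,0,0,0.25],[0,0,0,0,0.25]]
  ]
}}

```text
t: 16.55
eef_pos: [0.4903, 0.3407, 0.0539]
tool_rot: [-0.0, 0.998, -0.068, 0.001]
contact_force: [-0.4, 0.1, 0.6]
gripper_width: 0.245
grasp_force: 0.0
```

>>> {"method": "jog_arm", "body": {
  "plan": [
    [[0.002,-0.003,0,0,0.25],[0.0012,-0.002,0,0,0.25],[0,0,0,0,0.25]]
  ]
}}

```text
t: 16.85
eef_pos: [0.494, 0.3446, 0.0539]
tool_rot: [-0.0, 0.998, -0.068, 0.0]
contact_force: [-0.3, -0.4, -0.3]
gripper_width: 0.249
grasp_force: 0.3
```

Now the extra travel to take up the slack until the keeper meets its stop.

>>> {"method": "jog_arm", "body": {
  "plan": [
    [[0.0015,-0.002,0,0,0.25],[0.001,-0.0015,0,0,0.25],[0,0,0,0,0.25]]
  ]
}}

```text
t: 17.15
eef_pos: [0.4966, 0.3475, 0.0538]
tool_rot: [-0.0, 0.998, -0.068, 0.0]
contact_force: [-1.8, -0.9, -0.3]
gripper_width: 0.253
grasp_force: 0.5
```

>>> {"method": "jog_arm", "body": {
  "plan": [
    [[0.001,-0.0015,0,0,0.25],[0,0,0,0,0.25]]
  ]
}}

```text
t: 17.35
eef_pos: [0.4973, 0.3482, 0.0537]
tool_rot: [0.0, 0.998, -0.068, -0.0]
contact_force: [-2.6, -2.7, 0.9]
gripper_width: 0.245
grasp_force: 1.6
```

>>> {"method": "jog_arm", "body": {
  "plan": [
    [[0.001,-0.0015,0,0,0.25],[0,0,0,0,0.25]]
  ]
}}

```text
t: 17.55
eef_pos: [0.4979, 0.3483, 0.0534]
tool_rot: [0.001, 0.998, -0.068, -0.001]
contact_force: [-4.6, -6.0, 3.5]
gripper_width: 0.252
grasp_force: 3.1
```

>>> {"method": "jog_arm", "body": {
  "plan": [
    [[-0.002,0.005,0,0,0.3],[0,0,0,0,0.35],[0,0,0,0,0.35],[0,0,-0.02,0,0.35],[0,0,-0.04,0,0.35],[0,0,-0.04,0,0.35],[0,0,-0.04,0,0.35],[0,0,0,0,0.35],[0,0,0,0,0.35],[0,0,0,0,0.35]]
  ]
}}

```text
t: 18.55
eef_pos: [0.4954, 0.3455, 0.1929]
tool_rot: [0.0, 0.998, -0.068, -0.001]
contact_force: [0.1, -0.0, -0.2]
gripper_width: 0.346
grasp_force: 0.0
```

```bash
python3 - <<'E'
from h import *
np.set_printoptions(precision=4,suppress=True)
o=monitor.get_obs();im=eyes.read_camera("wrist");cv2.imwrite("pics/w7.png",im);p=P("wrist",world2cam("wrist",o))
hsv=cv2.cvtColor(im,cv2.COLOR_BGR2HSV); red=(((hsv[...,0]<8)|(hsv[...,0]>172))&(hsv[...,1]>150)&(hsv[...,2]>90)).astype(np.uint8)
n,l,s,c=cv2.connectedComponentsWithStats(red)
for i in range(1,n):
    if s[i,4]>8: print(s[i],c[i],onz(p,c[i],.0605))
print(proj(p,[.4938,.3437,.0755]),proj(p,[.4938,.3437,.0605]))
E
```

```text
[426  82   7   8  28] [428.8929  85.5357] [0.576  0.2653 0.0605]
[409  90   4   8  23] [410.5652  93.5217] [0.5729 0.2765 0.0605]
[309 217  17  27 380] [317.0053 230.0789] [0.4948 0.3444 0.0605]
[318.4759 238.2807] [318.2942 231.3471]
```

View pics/w7.png

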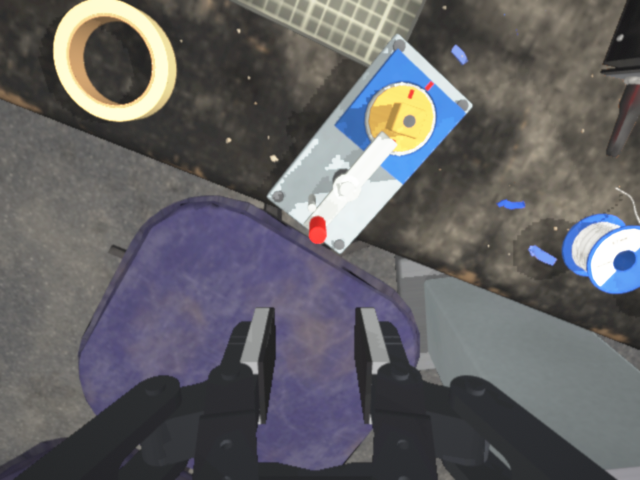

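The keeper is shut, with the tongue over the flange at (390,140). The knob at (317,230) is within about 1.3 mm of its computed shut place, and the bushing is seated. The arm is clear, so I hand in.

```bash
python3 -c "
from station import bot
print(bot.hand_in())"
```

```text
the job is handed in; nothing more can be done
None
```

The bushing is seated in the pocket with its keys in the keyways, the keeper is shut over the flange, nothing else was touched, and the job is handed in (no verdict was returned).

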